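Put the ring spanner away on its bent keeper rod

TASK

Pick up the grinder's ring spanner by its beech handle, thread its steel eye over the upturned tip of the bent keeper rod, and slide it along the rod round both bends and down the upright until it lies flat on the round iron foot, then let go. Lower it in the hand, do not let it drop down the rod, and leave the tin, key lever, boring jig and awl where they are.

Things in the scene. Friction and masses are not known exactly. Their poses are not given: they have to be found in the camera images.
- spanner: Loose ring spanner, 0.2-0.45 kg, lying on the bench: flat steel eye (outer diameter 68, hole 40, 14 mm thick), short neck, beech handle (24 wide, 26 high, 48 to 165 mm from the eye's centre). Origin: on the eye's axis, in the underside (level with the handle's). z: the eye's axis, up; the handle runs along its -y. Balances 20 mm from the eye's centre towards the handle.
- eye_centre (a point): Centre of the spanner's eye, 7 mm above the spanner's origin; axes as the spanner.
- stand: Fixed keeper rod, 10 mm thick, in the middle of an iron disc (100 mm across, 20 high; its top is the stop). Origin on the bench under the upright, z up, yaw within 20 degrees. Centre line in its frame, mm: up to (0,0,120), sharp bend to its -x (roughly to the robot), gently rising arm to (-120,0,152), bend straight up to the free round end at z = 200. The handle may point to either side.
- rod_tip (a point): The very top of the rod's free end, 200 mm above the bench; axes as the stand.
- rod_upper_bend (a point): Centre line at the upper bend, stand frame (-120, 0, 152) mm.
- rod_arm_middle (a point): Centre line in the middle of the gently rising arm, stand frame (-60, 0, 136) mm. A level eye binds on this arm: here the eye, and so the tool holding it, must lean about 35 degrees (25 to 50 will do) about the stand's y axis, the top of the spanner's z axis leaning to the stand's -x. That lean also passes both bends; be level again on the upright.
- rod_lower_bend (a point): Centre line at the lower bend, stand frame (0, 0, 120) mm.
- upright_middle (a point): Centre line in the upright, 70 mm above the bench.
- stop_centre (a point): Centre of the top face of the foot (the stop), 20 mm above the bench, on the upright's axis.
- copper_tin: Bystander: round copper tin, 84 mm diameter, 59 mm high, origin under its centre.
- key_lever: Bystander: beech key lever with a white key top, 240 x 22 x 25 mm, lying along its y, origin under its centre.
- boring_jig: Bystander: L-shaped brass hammer boring jig, 50 x 75 x 46 mm, origin under its centre.
- awl: Bystander: voicing awl with a bone handle 75 x 20 x 18 mm lying along its y, spike towards +y to 109 mm, origin under the handle's centre.
Not all that is in view belongs to the job. What is shaped like the stand but blue or turquoise is not meant. Of the things shaped like the spanner, the steel one is meant.

How it is judged:
On the way:
1. the eye has come onto the gently rising arm of the rod (distance between eye_centre and rod_arm_middle below 0.03 m), for 0.1 s.
At the end, for the whole second after the job is handed in: The spanner's eye is round the upright (axes within 18 mm, as the hole allows), lies on the foot (underside within 4 mm of its top face), level within 0.08 rad, at rest and released (horizontal distance between eye_centre and stop_centre below 0.018 m and z of spanner in the frame of stop_centre between -0.003 and 0.004 m and angle between spanner's own z axis and vertical below 0.08 rad and linear speed of spanner below 0.02 m/s); the robot touches nothing.
It fails at once if the spanner is dropped down the upright (faster than 0.5 m/s there) (distance between eye_centre and upright_middle below 0.05 m and linear speed of spanner above 0.5 m/s).
It fails at once if a bystander is moved by more than 25 mm (distance of any of copper_tin, key_lever, boring_jig, awl from where it was at the start of the episode above 0.025 m).
It also fails if it takes over 58 s, if anything falls off the work surface, if the arm or the gripper's body presses on something with over 40 N, if the wrist force passes 120 N, or if a joint passes its speed limit or range.

ROBOT

A 6-joint arm with a two-finger parallel gripper is mounted at the origin on the work surface. World frame = base frame: x ahead of the robot, y to its left, z up, the work surface at z = 0. Lengths are in m, angles in rad, forces in N, time in s.
With the tool pointing down it reaches from about 0.375 to 0.9 m from the base axis. Payload 3.1 kg.
Tool frame: the origin (TCP) lies at the centre of the arm's flange, where the gripper is bolted on; the fingertips stand 182 mm ahead of it and the grasp point (between the pads) lies 164 mm ahead of it; z points along the fingers, y is the line along which they close (so a half turn about z gives the same grasp; the last joint's range is limited). The gripper opens to 87 mm and grips with 3 to 60 N. Pads are 19 mm wide; open, the fingers measure 117 mm over their backs; the gripper's body (75 mm by 190 mm) begins 51 mm behind the grasp point.
Start: joints at [-1.313, 0.527, 1.433, -0, 1.181, -0.178], TCP at [0.264, -0.567, 0.405] pointing down, gripper open.
Joint ranges: [-3.08, 3.08], [-0.75, 2.2], [0.22, 2.44], [-1.43, 4.57], [0, 2.65], [-2.85, 2.85]. Speed limits (rad/s): [2.79, 2.79, 3.14, 3.14, 3.14, 3.14].

INTERFACE

Orientations are given as a unit quaternion [x, y, z, w].
In Python, from rig import * gives the robot as it stands.
- The arm moves only by the tool move_arm, never from a script. Its argument "commands" is a list that holds one entry, the list of rows, each a list of 6 numbers: the shift along the tool's x, y, z in units of 40 mm (1.0 is 40 mm), then the turn, a rotation vector about the tool's x, y, z in rad. A call has 1 to 12 rows; each row is the pose to reach, as a shift and turn from the pose commanded when the call began, along the tool's axes at that moment; what a row does not reach only later rows make up. A row lasts 1/8 s, in which the tool goes at most 62.5 mm and 10.7 degrees, less where a joint would pass 70% of its speed; a pose out of reach is approached as far as the arm can. A call with a gripper value outside its range is refused whole. "claw" is the closure, from -1 (fully open) to 1 (shut), so that 0 is half open, set as the call begins (left out, the last holds). The fingers move at their own pace and stop on an object; "squeeze" is the grip in N (left out, the last holds). Time passes only in rows, so rows that repeat a pose let the fingers close. It gives the time, the measured TCP pose, the force, the opening and the grip force at its end, in the units of the state.
- get_obs(): the state, without advancing time (a new reading comes with each control period).
- camera(name): name is "scene" or "top" or "wrist"; returns a dict with "pixels" (480x640x3 uint8, blue, green, red), "range_z" (480x640 float32, m along the optical axis (not along the pixel's ray), 0 where there is no reading), "camera_matrix" (3x3 intrinsics, pixels), "D" ([k1, k2, p1, p2, k3] as OpenCV has them; the pictures are not rectified), "extrinsics" (4x4, takes a point from world to camera coordinates). Camera axes: x right, y up, looking along -z (the intrinsics and any distortion apply to the point x, -y, -z); pixel columns grow to the right and rows downward; lengths in m; the calibration is good to about 2 mm. A picture is of the moment at which its call begins.
- hand_in(): hands the job in; it is judged then, once.
The state is a dict: "time": time; "q": joint angles; "joint_velocities": joint speeds; "joint_torque": joint torques, N m; "position": TCP position; "tool_rot": TCP orientation; "ft_force": force on the tool from outside, world axes, zero at the start; "moment": the same for the moment, N m; "grip_width": finger opening in m; "grip_force": force on a finger pad.
Only numpy, scipy, OpenCV 4.12 (cv2) and the standard library are available. Lean on these libraries where they do the work, as an engineer would, in place of code of your own. Each camera call takes 0.05 s, during which the arm holds its last target. There are 200 camera calls.

## Working session

There is one attempt and no reset: what is moved stays moved. The work goes in short steps, Python scripts to look and compute and a tool call to move; the robot and the scene stay as the last step left them, time stands still between calls to the robot, and variables do not carry over. Pictures are saved under pics/ and viewed, at most 10 in all, crops included, and the job is handed in when it is done.

Besides the shell and the picture viewer there is one more tool, called as name(argument=value, ...) on one line, values as JSON. move_arm: Moves the arm, as the interface text tells. Its arguments: {"type":"object","properties":{"commands":{"type":"array","items":{"type":"array","items":{"type":"array","items":{"type":"number"}}}},"claw":{"type":"number"},"squeeze":{"type":"number"}},"required":["commands"]}

```bash
mkdir -p pics; ls; cat > h.py <<'E'
from rig import *
import numpy as np, cv2
from scipy.spatial.transform import Rotation as R
def world(c):
    d=c["range_z"]; h,w=d.shape
    u,v=np.meshgrid(np.arange(w),np.arange(h))
    p=cv2.undistortPoints(np.stack([u,v],-1).reshape(-1,1,2).astype(float),np.array(c["camera_matrix"]),np.array(c["D"])).reshape(h,w,2)
    P=np.stack([p[...,0]*d,-p[...,1]*d,-d],-1)
    E=np.array(c["extrinsics"])
    return (P-E[:3,3])@E[:3,:3]   # R^T (P-t)
E
python3 - <<'E'
from h import *
for n in ("scene","top"):
    c=camera(n); cv2.imwrite(f"pics/{n}1.png",c["pixels"]); np.savez(f"{n}1.npz",**c)
print(get_obs())
E
```

```text
pics
{'time': 0.1, 'q': array([-1.31348496e+00,  5.28375692e-01,  1.43376333e+00, -2.97607449e-05,
        1.18140274e+00, -1.78487604e-01]), 'joint_velocities': array([ 0.00071135, -0.0024808 , -0.00377876,  0.00066276,  0.00072698,
        0.00092821]), 'joint_torque': array([-9.96748749e-04, -4.40988564e+01, -1.77150500e+01,  6.34464598e-02,
        5.34113555e-02, -4.05483433e-05]), 'position': array([ 0.26378586, -0.56626864,  0.40387106]), 'tool_rot': array([ 9.76352003e-01,  2.16184680e-01, -5.21492066e-05, -9.73253046e-04]), 'ft_force': array([-0.08293219,  0.92427713,  0.20632047]), 'moment': array([-0.03575408,  0.02481957, -0.02975162]), 'grip_force': 0.0, 'grip_width': 0.08731525241878159}
```

View pics/scene1.png

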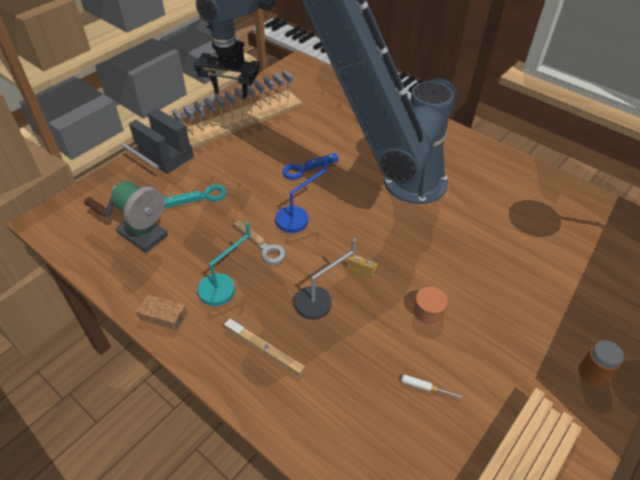

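View pics/top1.png

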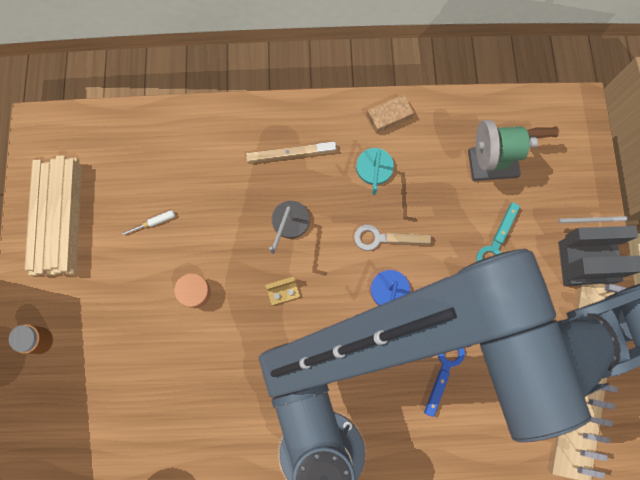

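In the scene view, the steel spanner has its eye at (272,254). The black-footed stand is at (313,302) with its tip at (353,242). In the top view, the spanner eye is at (367,238), the handle end at (432,240), the iron foot at (291,219) and the rod tip at (272,249).

```bash
python3 - <<'E'
from h import *
c=dict(np.load("top1.npz")); W=world(c); px=c["pixels"].astype(int)
cx,cy,cz=[W[...,i] for i in range(3)]
u,v=np.meshgrid(np.arange(640),np.arange(480))
def box(a,b,c_,d): return (u>=a)&(u<=c_)&(v>=b)&(v<=d)
# eye
m=box(350,220,386,256)&(cz>.008)&(cz<.03)
P=W[m]; print("eye",m.sum(),np.median(P,0))
p=(cv2.minEnclosingCircle(P[P[:,1]>np.percentile(P[:,1],0)][:,:2].astype(np.float32))); print(p)
m=box(388,228,440,250)&(cz>.018)&(cz<.04)
P=W[m]; print("handle",m.sum(),P.mean(0),P.min(0),P.max(0)); uu,s,vt=np.linalg.svd(P[:,:2]-P[:,:2].mean(0)); print(vt[0],cv2.minAreaRect(P[:,:2].astype(np.float32)))
m=box(265,195,315,260)&(cz>.015)&(cz<.025)
P=W[m]; print("foot",m.sum(),P.min(0),P.max(0),cv2.minEnclosingCircle(P[:,:2].astype(np.float32)))
for lo,hi in((.12,.13),(.13,.14),(.14,.15),(.15,.165),(.165,.18),(.18,.21)):
    m=box(255,190,320,260)&(cz>lo)&(cz<hi)
    print(lo,m.sum(),W[m].mean(0) if m.any() else 0)
def pr(q): print(q,W[q[1],q[0]])
for q in((191,291),(283,291),(400,290),(375,165),(300,300),(392,290)): pr(q)
# high things around
c2=dict(np.load("scene1.npz")); W2=world(c2); z=W2[...,2]
for lo,hi in((.11,.125),(.125,.135),(.135,.145),(.145,.16),(.16,.18),(.18,.2),(.19,.21)):
    m=(u>=300)&(u<=365)&(v>=230)&(v<=300)&(z>lo)&(z<hi)
    print("s",lo,m.sum(),W2[m].mean(0) if m.any() else 0)
m=(u>=290)&(u<=335)&(v>=280)&(v<=320)&(z>.016)&(z<.025);P=W2[m];print("sfoot",cv2.minEnclosingCircle(P[:,:2].astype(np.float32)))
m=(u>=258)&(u<=288)&(v>=243)&(v<=268)&(z>.009)&(z<.02);P=W2[m];print("seye",cv2.minEnclosingCircle(P[:,:2].astype(np.float32)))
for n,C in(("top1",c),("scene1",c2)):
    im=C["pixels"]
cv2.imwrite("pics/crop.png",cv2.resize(c["pixels"][185:265,250:440],None,fx=4,fy=4,interpolation=cv2.INTER_CUBIC))
E
```

```text
eye 393 [ 0.53514497 -0.14467129  0.01359758]
((0.5401213765144348, -0.149643674492836), 0.05163843184709549)
handle 397 [ 0.52704562 -0.24547068  0.02509752] [ 0.51036884 -0.30166265  0.01802682] [ 0.54329553 -0.19085396  0.03587242]
[-0.08790846 -0.99612856] ((0.5278178453445435, -0.24593785405158997), (0.11069977283477783, 0.026149582117795944), 84.6383056640625)
foot 828 [0.54246055 0.01318149 0.01501494] [0.64116372 0.110364   0.02495085] ((0.5926390886306763, 0.06080400571227074), 0.05029832571744919)
0.12 39 [0.58092651 0.06484735 0.1259849 ]
0.13 61 [0.55034154 0.07511993 0.13525404]
0.14 59 [0.51595692 0.08675963 0.14545522]
0.15 29 [0.49261824 0.09422697 0.15404187]
0.165 4 [0.47546468 0.09810746 0.17077979]
0.18 22 [0.47807403 0.0994116  0.19428474]
(191, 291) [0.40616844 0.31069973 0.05892566]
(283, 291) [0.40325907 0.08405415 0.01753424]
(400, 290) [ 0.39378049 -0.21398546  0.02054224]
(375, 165) [ 0.68903082 -0.15607444  0.13921316]
(300, 300) [0.38009669 0.04183755 0.0046657 ]
(392, 290) [ 0.38148235 -0.17957832  0.1250861 ]
s 0.11 24 [0.59399131 0.06275017 0.1200489 ]
s 0.125 67 [0.56855536 0.07118022 0.12978463]
s 0.135 51 [0.53481389 0.08279703 0.13948103]
s 0.145 62 [0.50230873 0.09431471 0.15053612]
s 0.16 20 [0.48583339 0.10142765 0.17154462]
s 0.18 23 [0.48527554 0.09976717 0.19056805]
s 0.19 13 [0.48455987 0.1000655  0.19592296]
sfoot ((0.5973402261734009, 0.061347562819719315), 0.05145131051540375)
seye ((0.5430514812469482, -0.14861765503883362), 0.04637227952480316)
```

View pics/crop.png

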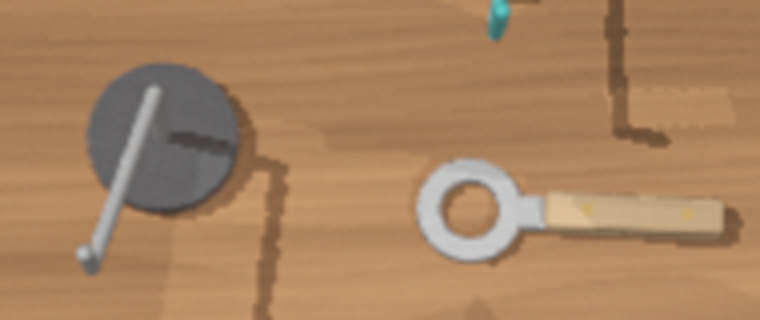

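The enlarged crop puts the eye centre at about (470,210), which is top pixel (367.5,237.5). The iron rod runs from (153,90) to its tip at (85,255). Next I check the gripper body's orientation and what stands near the path.

```bash
cat >> h.py <<'E'
def Rdown(a,lean=0):  # a: world angle of spanner x (=tool y); lean about spanner y, top to spanner-frame -x*sign
    c,s=np.cos(a),np.sin(a)
    return np.array([[-s,c,0],[c,s,0],[0,0,-1.]]).T.T if False else np.column_stack([(-s,c,0),(c,s,0),(0,0,-1)])
def row(p,Rm,o=None):
    o=o or get_obs(); R0=R.from_quat(o["tool_rot"]).as_matrix()
    return np.round(np.r_[R0.T@(np.array(p)-o["position"])/.04, R.from_matrix(R0.T@Rm).as_rotvec()],3).tolist()
E
python3 - <<'E'
from h import *
o=get_obs(); R0=R.from_quat(o["tool_rot"]).as_matrix()
c2=dict(np.load("scene1.npz")); W2=world(c2); c1=dict(np.load("top1.npz")); W1=world(c1)
L=(W2.reshape(-1,3)-o["position"])@R0
m=(np.abs(L[:,:2])<.15).all(1)&(L[:,2]>.06)&(L[:,2]<.112); P=L[m]; print("body",len(P),np.percentile(P,[1,99],axis=0))
for n,c,W in(("top",c1,W1),("scene",c2,W2)):
    b=cv2.cvtColor(c["pixels"],cv2.COLOR_BGR2HSV); H,S=b[...,0],b[...,1]
    for nm,lo,hi in(("turq",80,97),("blue",105,125)):
        for z0,z1 in((.015,.025),(.1,.21),(.18,.21)):
            m=(H>lo)&(H<hi)&(S>140)&(W[...,2]>z0)&(W[...,2]<z1)&(np.abs(W[...,1]+.2)<.2)&(W[...,0]>.2)
            if m.sum()>3: print(n,nm,z0,m.sum(),np.percentile(W[m],[5,95],axis=0).round(3).tolist())
a=np.deg2rad(-5)
for z in(.30,.186): print(row((.5305,-.208,z),Rdown(a)))
E
```

```text
body 1091 [[-0.03203451 -0.09459427  0.06191525]
 [ 0.04496942  0.0924855   0.1104664 ]]
top blue 0.015 790 [[0.221, -0.316, 0.016], [0.438, -0.148, 0.024]]
top blue 0.1 76 [[0.36, -0.19, 0.121], [0.398, -0.175, 0.136]]
scene turq 0.015 709 [[0.699, -0.206, 0.016], [0.778, -0.126, 0.023]]
scene turq 0.1 121 [[0.622, -0.168, 0.115], [0.738, -0.144, 0.178]]
scene turq 0.18 6 [[0.619, -0.146, 0.184], [0.622, -0.143, 0.198]]
scene blue 0.015 526 [[0.358, -0.235, 0.016], [0.445, -0.149, 0.023]]
scene blue 0.1 135 [[0.286, -0.187, 0.122], [0.402, -0.152, 0.195]]
scene blue 0.18 22 [[0.282, -0.161, 0.182], [0.293, -0.149, 0.199]]
[9.825, -5.3, 2.61, -0.002, -0.001, -1.048]
[9.824, -5.294, 5.46, -0.002, -0.001, -1.048]
```

move_arm(commands=[[[9.8,-5.2,2.6,0,0,-1.048],[9.8,-5.2,2.6,0,0,-1.048],[9.8,-5.2,2.6,0,0,-1.048],[9.8,-5.2,2.6,0,0,-1.048],[9.8,-5.2,2.6,0,0,-1.048],[9.8,-5.2,2.6,0,0,-1.048],[9.8,-5.2,2.6,0,0,-1.048],[9.8,-5.2,2.6,0,0,-1.048],[9.8,-5.2,2.6,0,0,-1.048],[9.8,-5.2,2.6,0,0,-1.048],[9.8,-5.2,2.6,0,0,-1.048],[9.8,-5.2,2.6,0,0,-1.048]]], claw=-1)

```text
time: 1.6
position: [0.5309, -0.2138, 0.3011]
tool_rot: [0.738, 0.675, 0.0, 0.0]
ft_force: [-0.8, 0.1, 0.7]
grip_width: 0.0869
grip_force: 0.0
```

```bash
python3 - <<'E'
from h import *
c=camera("wrist"); cv2.imwrite("pics/w1.png",c["pixels"]); W=world(c); o=get_obs(); print(o["position"],o["q"])
b=cv2.cvtColor(c["pixels"],cv2.COLOR_BGR2HSV)
def near(x,y,r): return np.hypot(W[...,0]-x,W[...,1]-y)<r
m=near(.5365,-.1405,.055)&(W[...,2]>.008)&(W[...,2]<.017)&(b[...,1]<60); P=W[m]; print("eye",m.sum(),P.min(0),P.max(0),cv2.minEnclosingCircle(P[:,:2].astype(np.float32)))
m=near(.527,-.245,.08)&(W[...,2]>.02)&(W[...,2]<.035); P=W[m]; print("h",m.sum(),P.mean(0),cv2.minAreaRect(P[:,:2].astype(np.float32)))
print(row((.530,-.212,.186),Rdown(np.deg2rad(-5))))
E
```

```text
[ 0.53096044 -0.21350959  0.30105258] [-5.77518239e-01  5.96634817e-01  1.65967248e+00 -7.04595627e-05
  8.84805019e-01 -4.88765887e-01]
eye 4737 [ 0.50460758 -0.18795333  0.00802513] [ 0.57130202 -0.10580721  0.01667326] ((0.5373777747154236, -0.14687444269657135), 0.04158282279968262)
h 3164 [ 0.5302763  -0.23113046  0.02577536] ((0.5291605591773987, -0.24455732107162476), (0.11637807637453079, 0.02400362677872181), 85.16484832763672)
[0.036, -0.028, 2.876, 0.0, 0.0, -0.001]
```

View pics/w1.png

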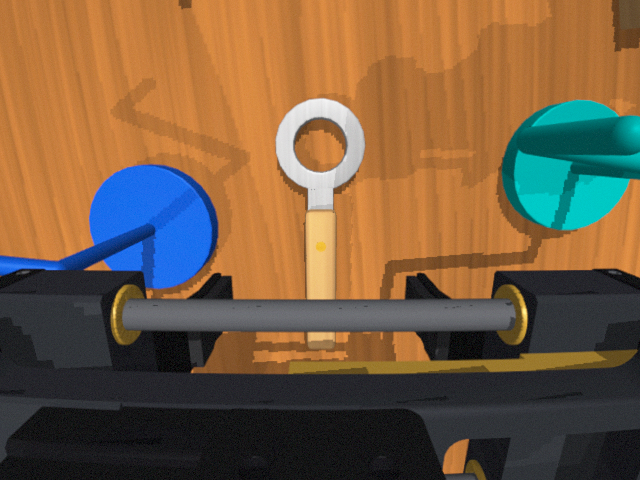

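The wrist view shows the spanner aligned with the gripper, with the eye at (320,142) and the handle centred at column 320 between the fingers. I descend and grip.

move_arm(commands=[[[0.04,0.02,1.5,0,0,0],[0.04,0.02,2.4,0,0,0],[0.04,0.02,2.87,0,0,0],[0.04,0.02,2.87,0,0,0],[0.04,0.02,2.87,0,0,0],[0.04,0.02,2.87,0,0,0]]])

```text
time: 2.4
position: [0.5328, -0.2112, 0.1873]
tool_rot: [0.737, 0.676, 0.0, 0.001]
ft_force: [-0.2, -0.1, 0.9]
grip_width: 0.0873
grip_force: 0.0
```

move_arm(commands=[[[0,0,0,0,0,0],[0,0,0,0,0,0],[0,0,0,0,0,0],[0,0,0,0,0,0],[0,0,0,0,0,0],[0,0,0,0,0,0],[0,0,0,0,0,0],[0,0,0,0,0,0]]], claw=1, squeeze=50)

```text
time: 3.4
position: [0.5324, -0.211, 0.1859]
tool_rot: [0.737, 0.676, 0.0, 0.0]
ft_force: [0.3, 0.6, 0.0]
grip_width: 0.024
grip_force: 50.0
```

move_arm(commands=[[[0,0,-0.5,0,0,0],[0,0,-1.0,0,0,0],[0,0,-2.0,0,0,0],[0,0,-3.0,0,0,0],[0,0,-4.0,0,0,0],[0,0,-5.0,0,0,0],[0,0,-6.0,0,0,0],[0,0,-6.0,0,0,0],[0,0,-6.0,0,0,0]]])

```text
time: 4.53
position: [0.5316, -0.2106, 0.4243]
tool_rot: [0.737, 0.676, -0.001, -0.002]
ft_force: [-0.9, -0.5, -4.3]
grip_width: 0.0236
grip_force: 50.0
```

```bash
cat > eye.py <<'E'
from h import *
c=camera("wrist"); W=world(c); o=get_obs(); R0=R.from_quat(o["tool_rot"]).as_matrix()
L=(W-o["position"])@R0   # tool frame
b=cv2.cvtColor(c["pixels"],cv2.COLOR_BGR2HSV)
m=(np.hypot(L[...,0]-.073,L[...,1])<.045)&(np.abs(L[...,2]-.164)<.035)&(b[...,1]<70)&(L[...,0]>.04)
P=L[m]; A=np.c_[P[:,:2],np.ones(len(P))]; k=np.linalg.lstsq(A,P[:,2],rcond=None)[0]
print("eye top plane dz/dx,dz/dy",k,"n",len(P),P.min(0),P.max(0),cv2.minEnclosingCircle(P[:,:2].astype(np.float32)))
print(o["time"],o["position"],o["q"].round(3),o["grip_width"],o["grip_force"],o["ft_force"])
import sys
if len(sys.argv)>1: cv2.imwrite("pics/"+sys.argv[1],c["pixels"])
E
python3 eye.py
```

```text
eye top plane dz/dx,dz/dy [ 0.0041649  -0.00103436  0.17149838] n 13339 [ 0.04000493 -0.03400275  0.16893493] [0.10573129 0.03305008 0.18359933] ((0.07193054258823395, -0.0005508441827259958), 0.03404794633388519)
4.575 [ 0.5315695  -0.21053941  0.42367765] [-0.572  0.435  1.546 -0.     1.166 -0.485] 0.02344761835354958 49.99967593699694 [ 0.60036474 -0.25845305 -4.25337503]
```

```bash
cat > t.py <<'E'
from h import *
B=np.array([.595,.061,0]); YAW=np.deg2rad(-18.5); EY=np.array([.0718,-.0005,.1788])
def S(p): return B+R.from_euler('z',YAW).apply(p)   # stand->world
def tcp(e,lean=0,a=None,eoff=(0,0,0)):
    a=YAW+np.pi if a is None else a
    Rm=R.from_euler('z',YAW).as_matrix()@R.from_euler('y',-np.deg2rad(lean)).as_matrix()@R.from_euler('z',-YAW).as_matrix()@Rdown(a)
    return S(np.array(e))-Rm@EY, Rm
def eyenow(o=None):
    o=o or get_obs(); Rm=R.from_quat(o["tool_rot"]).as_matrix()
    w=o["position"]+Rm@EY; z=-Rm[:,2]; Q=R.from_euler('z',-YAW)
    zs=Q.apply(z); return Q.apply(w-B), np.degrees(np.arctan2(-zs[0],zs[2])), np.degrees(np.arcsin(zs[1]))
E
python3 - <<'E'
from t import *
p,Rm=tcp((-.12,0,.26)); print(p,row(p,Rm))
E
```

```text
[0.50350947 0.16732485 0.4388    ] [9.351, -1.521, -0.352, 0.002, -0.007, -2.906]
```

move_arm(commands=[[[1.0,-0.1,-0.35,0,0,-0.18],[2.0,-0.3,-0.35,0,0,-0.36],[3.0,-0.5,-0.35,0,0,-0.54],[3.7,-0.6,-0.35,0,0,-0.72],[4.4,-0.7,-0.35,0,0,-0.9],[5.1,-0.8,-0.35,0,0,-1.08],[5.8,-0.9,-0.35,0,0,-1.26],[6.4,-1.0,-0.35,0,0,-1.44],[7.0,-1.1,-0.35,0,0,-1.62],[7.6,-1.2,-0.35,0,0,-1.8],[8.2,-1.3,-0.35,0,0,-1.98],[8.7,-1.4,-0.35,0,0,-2.16]]])

```text
time: 6.08
position: [0.5062, 0.1414, 0.4376]
tool_rot: [-0.251, 0.968, 0.001, -0.002]
ft_force: [-0.8, -0.1, -2.4]
grip_width: 0.0238
grip_force: 50.0
```

```bash
python3 - <<'E'
from t import *
p,Rm=tcp((-.12,0,.26)); print(p,row(p,Rm)); print(get_obs()["q"])
E
```

```text
[0.50350947 0.16732485 0.4388    ] [-0.255, 0.598, -0.03, 0.004, -0.003, -0.74]
[ 5.95597436e-02  3.54265610e-01  1.63952204e+00  5.57962657e-04
  1.15246033e+00 -2.01967043e+00]
```

move_arm(commands=[[[-0.06,0.15,-0.03,0,0,-0.18],[-0.12,0.3,-0.03,0,0,-0.36],[-0.2,0.45,-0.03,0,0,-0.54],[-0.25,0.6,-0.03,0,0,-0.74],[-0.25,0.6,-0.03,0,0,-0.74],[-0.25,0.6,-0.03,0,0,-0.74]]])

```text
time: 6.82
position: [0.5038, 0.1663, 0.4399]
tool_rot: [-0.581, 0.814, 0.001, -0.001]
ft_force: [-0.6, 1.1, -3.1]
grip_width: 0.0235
grip_force: 50.0
```

```bash
python3 eye.py w2.png; python3 - <<'E'
from t import *
print(eyenow())
c=camera("wrist"); W=world(c)
Q=R.from_euler('z',-YAW); Ls=Q.apply(W.reshape(-1,3)-B)
for lo,hi in((.12,.127),(.127,.14),(.14,.15),(.155,.17),(.17,.185),(.185,.197),(.197,.21)):
    m=(np.hypot(Ls[:,0]+.06,Ls[:,1])<.09)&(Ls[:,2]>lo)&(Ls[:,2]<hi); P=Ls[m]
    if len(P)>5: print(lo,len(P),np.percentile(P,[2,50,98],axis=0).round(4).tolist())
m=(np.hypot(Ls[:,0],Ls[:,1])<.06)&(Ls[:,2]>.016)&(Ls[:,2]<.024); P=Ls[m]
if len(P)>5: print("foot",len(P),cv2.minEnclosingCircle(P[:,:2].astype(np.float32)))
E
```

```text
eye top plane dz/dx,dz/dy [ 0.00544386 -0.00178541  0.17219469] n 13366 [ 0.04000069 -0.03257954  0.16933694] [0.10581639 0.03461558 0.18505044] ((0.07245444506406784, 0.0007926512625999749), 0.033939335495233536)
6.875 [0.50390287 0.16621519 0.44023827] [ 0.108  0.358  1.625  0.     1.161 -2.703] 0.023323991363015387 49.99979501590133 [ 0.0803651  -0.90282016 -3.30068074]
(array([-0.12018326, -0.00105983,  0.26149124]), np.float64(-0.1048506247913026), np.float64(0.04186855633491182))
0.12 169 [[-0.0185, -0.007, 0.1221], [-0.0052, -0.0015, 0.1254], [0.0024, 0.0029, 0.1269]]
0.127 674 [[-0.0585, -0.0063, 0.1273], [-0.0358, -0.0015, 0.1337], [-0.01, 0.0034, 0.1396]]
0.14 168 [[-0.1045, -0.0056, 0.1401], [-0.0921, -0.0011, 0.1483], [-0.0552, 0.0033, 0.1499]]
0.155 21 [[-0.1153, -0.0036, 0.155], [-0.113, -0.001, 0.1557], [-0.1081, 0.0012, 0.1566]]
0.185 30 [[-0.1256, -0.0048, 0.1948], [-0.1196, 0.0006, 0.1966], [-0.1162, 0.0034, 0.197]]
0.197 160 [[-0.125, -0.0051, 0.1971], [-0.1212, -0.0008, 0.199], [-0.1168, 0.0028, 0.201]]
foot 4635 ((-0.0008457790245302022, -0.002028159098699689), 0.05008615553379059)
```

View pics/w2.png

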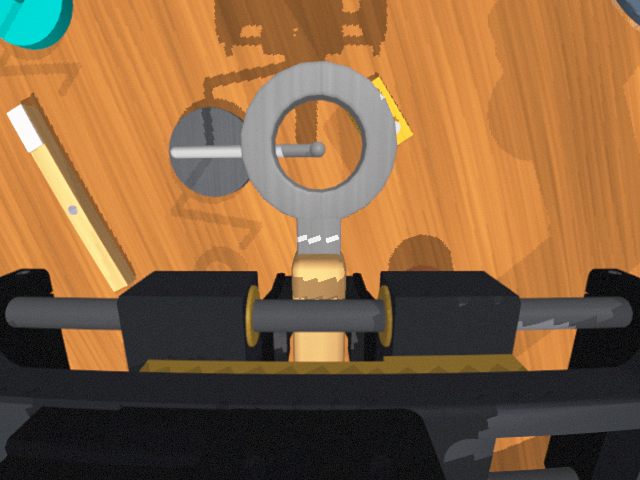

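The wrist view shows the rod end at (317,148), inside the eye hole centred at (320,142), with the arm level in the image, so the yaw is right. I refine the base by about 1 mm, lean in free air to test the reach, then thread.

```bash
cat >> t.py <<'E'
B=B+R.from_euler('z',YAW).apply([-.0008,-.0013,0]); EY=np.array([.0720,0,.1790])
def plan(wps,n,a=None):
    "linear interpolation of (x,z,lean) or (x,z,lean,a) waypoints, n rows each leg"
    o=get_obs(); print("eye now",eyenow(o)[0].round(4),np.round(eyenow(o)[1:],2),"q",o["q"].round(3))
    out=[]
    for w0,w1 in zip(wps[:-1],wps[1:]):
        for k in range(1,n+1):
            w=np.array(w0)+(np.array(w1)-w0)*k/n
            p,Rm=tcp((w[0],0,w[1]),w[2],a=np.deg2rad(w[3]) if len(w)>3 else None); out.append([round(v,2) for v in row(p,Rm,o)])
    print(out)
E
python3 -c "
from t import *
plan([(-.12,.26,0),(-.12,.26,37)],7)"
```

```text
eye now [-1.197e-01  1.000e-04  2.615e-01] [-0.08  0.03] q [ 0.108  0.357  1.625  0.     1.161 -2.703]
[[0.01, 0.44, 0.06, 0.09, -0.0, -0.01], [0.01, 0.85, 0.12, 0.19, -0.0, -0.01], [0.01, 1.25, 0.21, 0.28, -0.0, -0.01], [0.02, 1.64, 0.34, 0.37, -0.0, -0.01], [0.02, 2.02, 0.51, 0.46, -0.0, -0.01], [0.02, 2.38, 0.71, 0.56, -0.0, -0.01], [0.03, 2.72, 0.94, 0.65, -0.0, -0.01]]
```

move_arm(commands=[[[0.01,0.44,0.06,0.09,0,-0.01],[0.01,0.85,0.12,0.19,0,-0.01],[0.01,1.25,0.21,0.28,0,-0.01],[0.02,1.64,0.34,0.37,0,-0.01],[0.02,2.02,0.51,0.46,0,-0.01],[0.02,2.38,0.71,0.56,0,-0.01],[0.03,2.72,0.94,0.65,0,-0.01],[0.03,2.72,0.94,0.65,0,-0.01],[0.03,2.72,0.94,0.65,0,-0.01]]])

```text
time: 8.05
position: [0.4013, 0.2004, 0.404]
tool_rot: [-0.555, 0.768, -0.259, 0.186]
ft_force: [0.3, -0.8, -3.0]
grip_width: 0.0235
grip_force: 50.0
```

```bash
python3 eye.py; python3 -c "
from t import *
plan([(-.12,.26,37),(-.12,.21,37),(-.12,.18,37)],5)"
```

```text
eye top plane dz/dx,dz/dy [ 0.0037597  -0.0005945   0.17154685] n 13416 [ 0.0400153  -0.03253489  0.16887507] [0.10577392 0.0346107  0.18407131] ((0.07206101715564728, 0.0010397814912721515), 0.03399523347616196)
8.1 [0.40161017 0.20032293 0.40414735] [ 0.314  0.269  1.998 -0.878  0.486 -1.796] 0.02356412722668478 50.00289953313768 [ 0.41046347  0.18597186 -3.1657126 ]
eye now [-1.183e-01  1.000e-04  2.618e-01] [37.25 -0.  ] q [ 0.314  0.269  1.998 -0.878  0.486 -1.796]
[[0.0, 0.19, 0.21, -0.0, 0.0, 0.0], [0.0, 0.34, 0.41, -0.0, 0.0, 0.0], [0.0, 0.49, 0.61, -0.0, 0.0, 0.0], [-0.0, 0.64, 0.81, -0.0, 0.0, 0.0], [-0.0, 0.79, 1.0, -0.0, 0.0, 0.0], [-0.0, 0.88, 1.12, -0.0, 0.0, 0.0], [-0.0, 0.97, 1.24, -0.0, 0.0, 0.0], [-0.0, 1.06, 1.36, -0.0, 0.0, 0.0], [-0.0, 1.16, 1.48, -0.0, 0.0, 0.0], [-0.0, 1.25, 1.6, -0.0, 0.0, 0.0]]
```

Reach is fine, but joint 5 is getting small. I fit a quick kinematic model to check the wrist singularity along the path.

```bash
cat > ik.py <<'E'
from t import *
from scipy.optimize import least_squares
rec=[([-1.31348496,.528375692,1.43376333,0,1.18140274,-.178487604],[.26378586,-.56626864,.40387106]),
([-.577518239,.596634817,1.65967248,0,.884805019,-.488765887],[.53096044,-.21350959,.30105258]),
([-.572,.435,1.546,0,1.166,-.485],[.5315695,-.21053941,.42367765]),
([.108,.358,1.625,0,1.161,-2.703],[.50390287,.16621519,.44023827]),
([.314,.269,1.998,-.878,.486,-1.796],[.40161017,.20032293,.40414735])]
E_=lambda s,a: R.from_euler(s,a).as_matrix()
def parts(q):
    R1=E_('z',q[0]);A=R1@E_('y',q[1]);F=A@E_('y',q[2]);F4=F@E_('z',q[3]);F5=F4@E_('y',q[4]);return R1,A,F,F5@E_('z',q[5])
def M(q):
    R1,A,F,T=parts(q); return np.column_stack([R1[:,0],R1[:,1],[0,0,1],A[:,2],F[:,0],F[:,2],T[:,2]])
k,res,rk,sv=np.linalg.lstsq(np.vstack([M(q) for q,_ in rec]),np.hstack([p for _,p in rec]),rcond=1e-4)
def fk(q): return M(q)@k,parts(q)[3]
if __name__=="__main__":
    print("k",k.round(4),rk,"err",[np.abs(fk(q)[0]-p).max().round(4) for q,p in rec])
    o=get_obs(); T=parts(o["q"])[3]; R0=R.from_quat(o["tool_rot"]).as_matrix(); print(R.from_matrix(T.T@R0).as_rotvec())
    C=T.T@R0
    q=o["q"]; 
    for (x,z,l) in [(-.12,.26,37),(-.12,.20,37),(-.12,.175,37),(-.12,.152,37),(-.09,.144,37),(-.06,.136,37),(-.03,.128,37),(0,.12,37),(0,.095,37),(0,.095,20),(0,.09,0),(0,.027,0)]:
        p,Rm=tcp((x,0,z),l)
        f=lambda q:np.r_[(fk(q)[0]-p)*5,R.from_matrix(Rm.T@parts(q)[3]@C).as_rotvec()]
        s=least_squares(f,q); q=s.x; print((x,z,l),q.round(3),round(s.cost,6))
E
python3 ik.py
```

```text
k [-0.0006  0.1109  0.2746  0.5879  0.1138  0.3922  0.1235] 7 err [np.float64(0.0001), np.float64(0.0001), np.float64(0.0002), np.float64(0.0001), np.float64(0.0)]
[ 1.45829044e-16 -2.48572714e-16  1.57079633e+00]
(-0.12, 0.26, 37) [ 0.315  0.27   2.    -0.874  0.486 -1.795] 0.0
(-0.12, 0.2, 37) [ 0.315  0.393  2.067 -1.227  0.39  -1.406] 0.0
(-0.12, 0.175, 37) [ 0.315  0.449  2.09  -1.42   0.371 -1.199] 0.0
(-0.12, 0.152, 37) [ 0.315  0.504  2.108 -1.608  0.367 -0.997] 0.0
(-0.09, 0.144, 37) [ 0.271  0.534  2.067 -1.622  0.344 -1.022] 0.0
(-0.06, 0.136, 37) [ 0.231  0.565  2.023 -1.619  0.323 -1.061] 0.0
(-0.03, 0.128, 37) [ 0.196  0.596  1.975 -1.598  0.303 -1.114] 0.0
(0, 0.12, 37) [ 0.164  0.627  1.923 -1.558  0.286 -1.184] 0.0
(0, 0.095, 37) [ 0.164  0.678  1.933 -1.762  0.291 -0.971] 0.0
(0, 0.095, 20) [ 0.096  0.641  1.76  -0.332  0.44  -2.443] 0.0
(0, 0.09, 0) [ 0.028  0.704  1.527 -0.     0.911 -2.791] 0.0
(0, 0.027, 0) [ 0.028  0.797  1.55  -0.     0.795 -2.791] 0.0
```

```bash
python3 - <<'E'
from ik import *
o=get_obs(); C=E_('z',np.pi/2)
W=[(-.12,.26,1),(-.12,.22,1),(-.12,.20,1),(-.12,.175,1),(-.12,.152,1),(-.09,.144,1),(-.06,.136,1),(-.03,.128,1),(0,.12,1),(0,.10,1),(0,.09,.5),(0,.085,0),(0,.027,0)]
for da in (0,-15,-30):
  for l in (26,28,30,32):
    q=o["q"];Q=[]
    for x,z,f_ in W:
        a=YAW+np.pi+np.deg2rad(da)
        p,Rm=tcp((x,0,z),l*f_,a)
        f=lambda q:np.r_[(fk(q)[0]-p)*5,R.from_matrix(Rm.T@parts(q)[3]@C).as_rotvec()]
        s=least_squares(f,q); q=s.x; Q.append(q)
    Q=np.array(Q); print(da,l,"q4",Q[:,3].round(2),"q5min",Q[:,4].min().round(2),"q6",Q[:,5].min().round(2),Q[:,5].max().round(2))
E
```

```text
0 26 q4 [-0.41 -0.48 -0.53 -0.61 -0.71 -0.68 -0.64 -0.6  -0.55 -0.62 -0.15  0.
 -0.  ] q5min 0.33 q6 -2.79 -1.94
0 28 q4 [-0.47 -0.56 -0.63 -0.73 -0.86 -0.83 -0.79 -0.74 -0.68 -0.78 -0.17  0.
  0.  ] q5min 0.29 q6 -2.79 -1.79
0 30 q4 [-0.54 -0.66 -0.74 -0.87 -1.02 -0.99 -0.95 -0.9  -0.84 -0.97 -0.19  0.
 -0.  ] q5min 0.27 q6 -2.79 -1.62
0 32 q4 [-0.62 -0.77 -0.87 -1.02 -1.19 -1.18 -1.14 -1.09 -1.03 -1.18 -0.22  0.
 -0.  ] q5min 0.26 q6 -2.79 -1.44
-15 26 q4 [-0.38 -0.44 -0.49 -0.56 -0.64 -0.61 -0.57 -0.53 -0.49 -0.55 -0.14  0.
 -0.  ] q5min 0.35 q6 -2.54 -1.78
-15 28 q4 [-0.44 -0.52 -0.57 -0.66 -0.77 -0.74 -0.7  -0.65 -0.6  -0.68 -0.16  0.
  0.  ] q5min 0.32 q6 -2.54 -1.64
-15 30 q4 [-0.5  -0.6  -0.67 -0.79 -0.92 -0.89 -0.85 -0.8  -0.74 -0.84 -0.18  0.
  0.  ] q5min 0.29 q6 -2.54 -1.49
-15 32 q4 [-0.58 -0.7  -0.79 -0.93 -1.08 -1.06 -1.02 -0.97 -0.91 -1.04 -0.2   0.
 -0.  ] q5min 0.27 q6 -2.54 -1.31
-30 26 q4 [-0.35 -0.41 -0.45 -0.51 -0.58 -0.55 -0.51 -0.48 -0.44 -0.49 -0.13  0.
 -0.  ] q5min 0.37 q6 -2.3 -1.61
-30 28 q4 [-0.4  -0.48 -0.53 -0.6  -0.7  -0.67 -0.63 -0.58 -0.54 -0.6  -0.15  0.
  0.  ] q5min 0.33 q6 -2.3 -1.48
-30 30 q4 [-0.46 -0.56 -0.62 -0.72 -0.84 -0.8  -0.76 -0.71 -0.66 -0.75 -0.16  0.
 -0.  ] q5min 0.3 q6 -2.3 -1.34
-30 32 q4 [-0.53 -0.65 -0.72 -0.85 -0.99 -0.96 -0.92 -0.87 -0.81 -0.93 -0.18  0.
  0.  ] q5min 0.28 q6 -2.3 -1.18
```

```bash
python3 -c "
from t import *
plan([(-.119,.26,37),(-.12,.25,31),(-.12,.20,31),(-.12,.175,31)],4)"
```

```text
eye now [-1.183e-01  1.000e-04  2.618e-01] [37.25 -0.  ] q [ 0.314  0.269  1.998 -0.878  0.486 -1.796]
[[0.0, -0.06, 0.07, -0.03, -0.0, 0.0], [0.0, -0.13, 0.12, -0.06, -0.0, 0.0], [0.0, -0.21, 0.18, -0.08, -0.0, 0.0], [0.0, -0.28, 0.23, -0.11, -0.0, 0.0], [0.0, -0.09, 0.48, -0.11, -0.0, 0.0], [0.0, 0.1, 0.73, -0.11, -0.0, 0.0], [0.0, 0.29, 0.98, -0.11, -0.0, 0.0], [0.0, 0.48, 1.23, -0.11, -0.0, 0.0], [-0.0, 0.57, 1.35, -0.11, -0.0, 0.0], [-0.0, 0.67, 1.48, -0.11, -0.0, 0.0], [-0.0, 0.76, 1.6, -0.11, -0.0, 0.0], [-0.0, 0.85, 1.73, -0.11, -0.0, 0.0]]
```

move_arm(commands=[[[0,-0.06,0.07,-0.03,0,0],[0,-0.13,0.12,-0.06,0,0],[0,-0.21,0.18,-0.08,0,0],[0,-0.28,0.23,-0.11,0,0],[0,-0.09,0.48,-0.11,0,0],[0,0.1,0.73,-0.11,0,0],[0,0.29,0.98,-0.11,0,0],[0,0.48,1.23,-0.11,0,0],[0,0.57,1.35,-0.11,0,0],[0,0.67,1.48,-0.11,0,0],[0,0.76,1.6,-0.11,0,0],[0,0.85,1.73,-0.11,0,0]]])

```text
time: 9.6
position: [0.4156, 0.1955, 0.3282]
tool_rot: [-0.564, 0.781, -0.217, 0.156]
ft_force: [0.2, -0.1, -2.7]
grip_width: 0.0237
grip_force: 50.0
```

```bash
python3 eye.py w3.png; python3 -c "
from t import *
plan([(-.12,.175,31),(-.12,.152,31),(-.09,.144,31),(-.06,.136,31)],4)"
```

```text
eye top plane dz/dx,dz/dy [0.00603805 0.03031505 0.17090065] n 14911 [ 0.04002636 -0.03370718  0.1539041 ] [0.10562512 0.03316532 0.19832303] ((0.07191206514835358, -0.00031173607567325234), 0.03387804701924324)
9.65 [0.41538539 0.19539535 0.32754879] [ 0.275  0.426  2.036 -0.947  0.366 -1.703] 0.023788468360397757 50.001867916435 [-0.18152754 -0.70813744 -3.96637339]
eye now [-0.1199 -0.0004  0.1742] [30.94  0.05] q [ 0.275  0.426  2.036 -0.947  0.366 -1.703]
[[-0.01, 0.06, 0.1, 0.0, -0.0, 0.0], [-0.01, 0.14, 0.23, 0.0, -0.0, 0.0], [-0.01, 0.21, 0.35, 0.0, -0.0, 0.0], [-0.01, 0.28, 0.47, 0.0, -0.0, 0.0], [-0.01, 0.15, 0.61, 0.0, -0.0, 0.0], [-0.01, 0.01, 0.75, 0.0, -0.0, 0.0], [-0.01, -0.12, 0.89, 0.0, -0.0, 0.0], [-0.01, -0.26, 1.03, 0.0, -0.0, 0.0], [-0.01, -0.39, 1.17, 0.0, -0.0, 0.0], [-0.01, -0.53, 1.31, 0.0, -0.0, 0.0], [-0.01, -0.66, 1.45, 0.0, -0.0, 0.0], [-0.0, -0.8, 1.59, 0.0, -0.0, 0.0]]
```

View pics/w3.png

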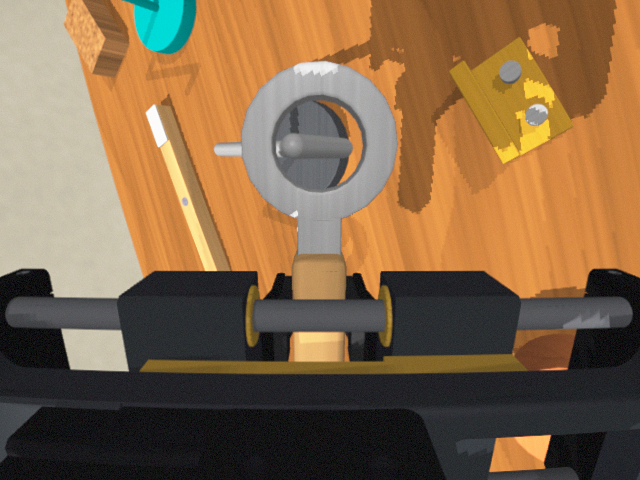

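The rod end at (290,146) now stands above the eye, and the rod passes through the hole, which is centred at (320,142). It is threaded, so I go round the upper bend onto the arm.

move_arm(commands=[[[0,0.06,0.1,0,0,0],[0,0.14,0.23,0,0,0],[0,0.21,0.35,0,0,0],[0,0.28,0.47,0,0,0],[0,0.15,0.61,0,0,0],[0,0.01,0.75,0,0,0],[0,-0.12,0.89,0,0,0],[0,-0.26,1.03,0,0,0],[0,-0.39,1.17,0,0,0],[0,-0.53,1.31,0,0,0],[0,-0.66,1.45,0,0,0],[0,-0.8,1.59,0,0,0]]])

```text
time: 11.15
position: [0.4721, 0.1764, 0.2896]
tool_rot: [-0.565, 0.781, -0.217, 0.155]
ft_force: [-0.2, 0.2, -3.5]
grip_width: 0.0238
grip_force: 50.0
```

```bash
python3 eye.py; python3 -c "
from t import *
plan([(-.06,.136,31),(-.03,.128,31),(0,.12,31),(0,.098,31)],4)"
```

```text
eye top plane dz/dx,dz/dy [ 0.01370547 -0.12696708  0.16954955] n 15262 [ 0.04001227 -0.03184574  0.14349587] [0.10609215 0.034237   0.19738801] ((0.07253435254096985, 0.0016031492268666625), 0.033961325883865356)
11.2 [0.47313685 0.17618552 0.28958484] [ 0.199  0.541  1.965 -1.042  0.302 -1.666] 0.023462618231551595 50.00201982446015 [ 0.9724879   0.5545758  -3.33873932]
eye now [-0.0589 -0.0003  0.1363] [30.98  0.04] q [ 0.199  0.541  1.965 -1.042  0.302 -1.666]
[[-0.0, -0.11, 0.13, 0.0, -0.0, 0.0], [-0.0, -0.25, 0.27, 0.0, -0.0, 0.0], [-0.0, -0.38, 0.41, 0.0, -0.0, 0.0], [-0.0, -0.52, 0.55, 0.0, -0.0, 0.0], [-0.0, -0.65, 0.69, 0.0, -0.0, 0.0], [-0.0, -0.79, 0.83, 0.0, -0.0, 0.0], [-0.0, -0.92, 0.97, 0.0, -0.0, 0.0], [0.0, -1.06, 1.11, 0.0, -0.0, 0.0], [0.0, -0.99, 1.23, 0.0, -0.0, 0.0], [-0.0, -0.92, 1.34, 0.0, -0.0, 0.0], [-0.0, -0.85, 1.46, 0.0, -0.0, 0.0], [-0.0, -0.78, 1.58, 0.0, -0.0, 0.0]]
```

move_arm(commands=[[[0,-0.11,0.13,0,0,0],[0,-0.25,0.27,0,0,0],[0,-0.38,0.41,0,0,0],[0,-0.52,0.55,0,0,0],[0,-0.65,0.69,0,0,0],[0,-0.79,0.83,0,0,0],[0,-0.92,0.97,0,0,0],[0,-1.06,1.11,0,0,0],[0,-0.99,1.23,0,0,0],[0,-0.92,1.34,0,0,0],[0,-0.85,1.46,0,0,0],[0,-0.78,1.58,0,0,0]]])

```text
time: 12.7
position: [0.5282, 0.1577, 0.2514]
tool_rot: [-0.565, 0.781, -0.217, 0.155]
ft_force: [0.2, 0.1, -2.7]
grip_width: 0.0238
grip_force: 50.0
```

```bash
python3 -c "
from t import *
o=get_obs();print(o['ft_force'],o['grip_width'])
plan([(0,.098,31,161.5),(0,.090,15,156),(0,.085,0,151.5)],6)"
```

```text
[ 0.1861298   0.14943028 -2.67663052] 0.023778828013329572
eye now [-0.0009 -0.0003  0.0981] [30.95  0.04] q [ 0.14   0.649  1.877 -1.09   0.262 -1.666]
[[-0.0, -0.24, 0.05, -0.05, -0.0, 0.02], [-0.0, -0.46, 0.09, -0.09, 0.0, 0.04], [0.0, -0.68, 0.15, -0.14, 0.0, 0.05], [0.0, -0.9, 0.22, -0.18, 0.01, 0.07], [0.01, -1.11, 0.31, -0.23, 0.01, 0.08], [0.01, -1.32, 0.4, -0.28, 0.01, 0.1], [0.01, -1.51, 0.49, -0.32, 0.02, 0.11], [0.02, -1.71, 0.59, -0.36, 0.02, 0.12], [0.02, -1.9, 0.7, -0.41, 0.03, 0.14], [0.03, -2.08, 0.82, -0.45, 0.03, 0.15], [0.03, -2.26, 0.95, -0.5, 0.04, 0.16], [0.03, -2.43, 1.09, -0.54, 0.04, 0.17]]
```

move_arm(commands=[[[0,-0.24,0.05,-0.05,0,0.02],[0,-0.46,0.09,-0.09,0,0.04],[0,-0.68,0.15,-0.14,0,0.05],[0,-0.9,0.22,-0.18,0.01,0.07],[0.01,-1.11,0.31,-0.23,0.01,0.08],[0.01,-1.32,0.4,-0.28,0.01,0.1],[0.01,-1.51,0.49,-0.32,0.02,0.11],[0.02,-1.71,0.59,-0.36,0.02,0.12],[0.02,-1.9,0.7,-0.41,0.03,0.14],[0.03,-2.08,0.82,-0.45,0.03,0.15],[0.03,-2.26,0.95,-0.5,0.04,0.16],[0.03,-2.43,1.09,-0.54,0.04,0.17]]])

```text
time: 14.2
position: [0.6286, 0.1233, 0.264]
tool_rot: [-0.514, 0.858, 0.002, 0.001]
ft_force: [0.3, -0.7, -3.7]
grip_width: 0.0237
grip_force: 50.0
```

```bash
python3 eye.py w4.png; python3 -c "
from t import *
o=get_obs();print(o['ft_force'],o['grip_width'])
plan([(0,.085,0,151.5),(0,.033,0,151.5),(0,.0275,0,151.5)],6)"
```

```text
eye top plane dz/dx,dz/dy [-0.05373738 -0.41992737  0.16875862] n 16636 [ 0.04000941 -0.03144971  0.12900286] [0.10618949 0.04485691 0.18459665] ((0.07440314441919327, 0.0064332205802202225), 0.038498274981975555)
14.25 [0.62978675 0.12272004 0.26395515] [ 0.018  0.723  1.498  0.006  0.92  -2.635] 0.023257443829590274 50.00006128102541 [ 1.80952654  0.26105203 -4.06022064]
[ 1.80952654  0.26105203 -4.06022064] 0.023257443829590274
eye now [0.0019 0.0007 0.0846] [-0.04 -0.27] q [ 0.018  0.723  1.498  0.006  0.92  -2.635]
[[0.01, 0.04, 0.22, 0.0, 0.01, 0.01], [0.01, 0.04, 0.43, 0.0, 0.01, 0.01], [0.01, 0.04, 0.65, 0.0, 0.01, 0.01], [0.01, 0.04, 0.87, 0.0, 0.01, 0.01], [0.01, 0.04, 1.08, 0.0, 0.01, 0.01], [0.01, 0.04, 1.3, 0.0, 0.01, 0.01], [0.01, 0.04, 1.32, 0.0, 0.01, 0.01], [0.01, 0.04, 1.34, 0.0, 0.01, 0.01], [0.01, 0.04, 1.37, 0.0, 0.01, 0.01], [0.01, 0.04, 1.39, 0.0, 0.01, 0.01], [0.01, 0.04, 1.41, 0.0, 0.01, 0.01], [0.01, 0.04, 1.44, 0.0, 0.01, 0.01]]
```

View pics/w4.png

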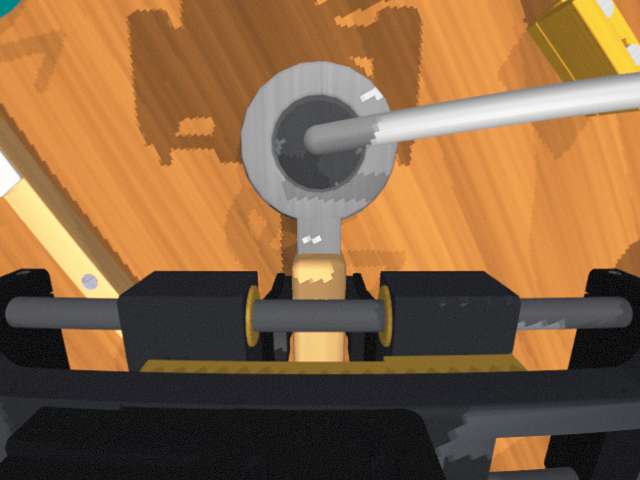

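The eye is level round the upright, with the lower bend at (318,138) near the hole centre (320,142). I lower it.

move_arm(commands=[[[0.01,0.03,0.22,0,0,0],[0.01,0.03,0.43,0,0,0],[0.01,0.03,0.65,0,0,0],[0.01,0.03,0.87,0,0,0],[0.01,0.03,1.08,0,0,0],[0.01,0.03,1.25,0,0,0],[0.01,0.03,1.3,0,0,0],[0.01,0.03,1.32,0,0,0],[0.01,0.03,1.35,0,0,0],[0.01,0.03,1.38,0,0,0],[0.01,0.03,1.4,0,0,0],[0.01,0.03,1.4,0,0,0]]])

```text
time: 15.75
position: [0.6267, 0.1239, 0.2082]
tool_rot: [-0.514, 0.858, 0.002, 0.001]
ft_force: [0.3, 0.3, -3.7]
grip_width: 0.0235
grip_force: 50.0
```

```bash
python3 -c "
from t import *
o=get_obs();print(o['time'],o['ft_force'],o['moment'],o['position']);print(eyenow(o),o['q'].round(3))"
```

```text
15.75 [ 0.29939442  0.34331194 -3.71284803] [ 0.27431784 -0.13292901  0.05916243] [0.62674008 0.12390739 0.20819196]
(array([-0.00131252,  0.00070219,  0.02894576]), np.float64(-0.049835861605404555), np.float64(-0.20824751169976338)) [ 0.02   0.801  1.526  0.005  0.814 -2.634]
```

move_arm(commands=[[[0,-0.03,0.01,0,0,0],[0,-0.03,0.02,0,0,0],[0,-0.03,0.03,0,0,0],[0,-0.03,0.04,0,0,0],[0,-0.03,0.04,0,0,0],[0,-0.03,0.04,0,0,0]]])

```text
time: 16.5
position: [0.6278, 0.1234, 0.2066]
tool_rot: [-0.514, 0.858, 0.001, 0.001]
ft_force: [0.1, -0.0, -3.3]
grip_width: 0.0237
grip_force: 50.0
```

move_arm(commands=[[[0,0,0.01,0,0,0],[0,0,0.02,0,0,0],[0,0,0.02,0,0,0],[0,0,0.02,0,0,0]]])

```text
time: 17.0
position: [0.6279, 0.1234, 0.206]
tool_rot: [-0.514, 0.858, 0.001, 0.001]
ft_force: [-0.4, 0.6, 0.3]
grip_width: 0.0234
grip_force: 50.0
```

It is in contact: the wrist has unloaded to 0.3 N. I release and retreat straight up.

move_arm(commands=[[[0,0,0,0,0,0],[0,0,0,0,0,0],[0,0,0,0,0,0],[0,0,0,0,0,0],[0,0,0,0,0,0],[0,0,0,0,0,0]]], claw=-0.3, squeeze=10)

```text
time: 17.75
position: [0.6278, 0.1234, 0.2058]
tool_rot: [-0.514, 0.858, 0.001, 0.001]
ft_force: [0.8, 1.1, -0.7]
grip_width: 0.0565
grip_force: 0.0
```

move_arm(commands=[[[0,0,-0.5,0,0,0],[0,0,-1,0,0,0],[0,0,-2,0,0,0],[0,0,-3,0,0,0],[0,0,-4,0,0,0],[0,0,-5,0,0,0],[0,0,-5,0,0,0],[0,0,-5,0,0,0]]])

```text
time: 18.75
position: [0.6272, 0.1226, 0.4067]
tool_rot: [-0.514, 0.858, 0.001, 0.001]
ft_force: [-0.4, -0.4, -0.8]
grip_width: 0.0569
grip_force: 0.0
```

```bash
python3 - <<'E'
from t import *
c=camera("wrist"); cv2.imwrite("pics/w5.png",c["pixels"]); W=world(c); b=cv2.cvtColor(c["pixels"],cv2.COLOR_BGR2HSV)
L=R.from_euler('z',-YAW).apply(W.reshape(-1,3)-B).reshape(W.shape)
m=(np.hypot(L[...,0],L[...,1])<.04)&(L[...,2]>.027)&(L[...,2]<.045)&(b[...,1]<70); P=L[m]
k=np.linalg.lstsq(np.c_[P[:,:2],np.ones(len(P))],P[:,2],rcond=None)[0]; print("slope,top",k,P.min(0),P.max(0))
E
```

```text
slope,top [ 0.00092761 -0.00025849  0.03409099] [-0.03384644 -0.03350774  0.02706325] [0.03273496 0.03981972 0.03658982]
```

View pics/w5.png

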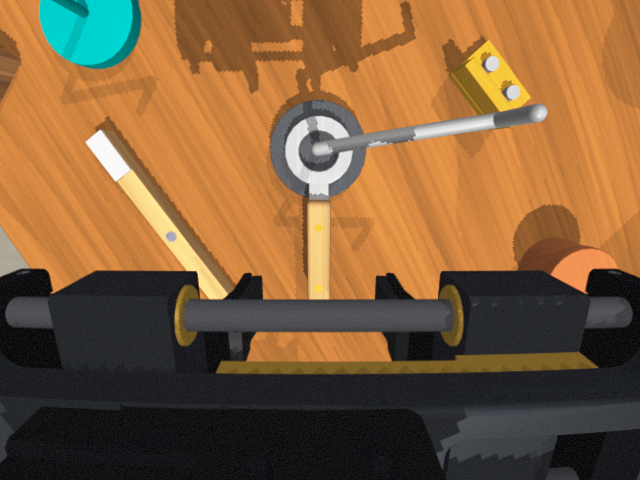

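The eye lies flat on the foot at (318,150), centred on the upright, with its top at 34 mm and level. The gripper is clear and the bystanders in view are in place.

```bash
python3 -c "
from rig import *
print(hand_in())"
```

```text
the job is handed in; nothing more can be done
None
```

The steel ring spanner is threaded round both bends and lies level on the iron foot, released. It was lowered in the hand with no drop, and the job was handed in at about 19 s; `hand_in()` gave no verdict.

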